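# Pull the strainer from the parts washer and hold it to the inspection light

## Task

Swing the washer's hinged draining tray all the way up and over by its handle, so that the three bearings lying on it slide off into the pan hooked on behind and the tray stays open. Then draw the strainer plate that was under the tray straight up out of its guides by its tab and hold it up to the inspection light, upright, centred on the lit panel and parallel to it, about 6 cm in front of it without touching it. Finish while still holding the strainer there, and do not touch the light or knock over or push away the other things on the bench.

Things in the scene. Friction and masses are not known exactly. Their poses are not given: they have to be found in the camera images.
- washer: bench parts washer, a fixed steel tank 130 deep (x) by 186 wide (y), rim 124 mm above the bench, open under its draining tray. Origin: centre of its underside; -x is its front (drain cock low down, sticks out 30, up to 44 high), roughly towards the robot. U-guides inside hold the strainer upright 15 mm in front of the tank's centre, play 2 mm either way
- flap (a joint): hinge of the draining tray, rad: 0 = shut, level; grows as its front swings up and back; stop at 1.9. Plain hinge: let go below 1.57 the tray (0.3 kg) falls shut, beyond 1.65 it falls back on its stop and stays. Tray: steel sheet 130 x 186 x 3 mm with 12 mm lips, none at the hinge, so pieces slide off over the hinge into the pan
- flap_handle (a point): middle of the draining tray's handle, a round bar of 10 mm diameter, 84 mm long along the washer's y between two 8 mm arms, 36 mm in front of the tray's front edge, 166 mm from the hinge axis and level with it when shut. It moves with the tray
- flap_hinge (a point): middle of the tray's hinge axis, on the washer's rear rim, 128 mm above the bench; the axis runs along the washer's y, the point's axes are the washer's
- strainer_tab (a point): middle of the strainer's pull tab, to be gripped: 40 wide (y), 10 thick (x), 20 mm tall above the frame; 108 mm above the bench when seated. The strainer (0.15 kg) is a framed wire mesh 120 wide (y) x 84 high (z) x 8 mm thick (x); x is square to the mesh, z up to the tab; seated, its x agrees with the washer's. Hidden under the tray at first
- strainer_mesh (a point): the strainer's middle, centre of the mesh, 52 mm below the middle of the tab; same axes
- strainer: the strainer plate itself; origin at the middle of its lower edge, 42 mm below the mesh centre; same axes
- pan_in (a point): centre of the inner floor of the sheet-metal parts pan hooked on behind the washer, 5 mm above the bench; inside 114 (x) x 214 (y) mm, walls 3 mm, 85 mm high, 112 mm at the back; axes as the washer's
- bearing_1: ball bearing, 48 mm diameter, 9 mm thick, 0.05 kg, lying flat on the draining tray; origin: centre of its underside
- bearing_2: a second such bearing on the draining tray; origin: centre of its underside
- bearing_3: a third such bearing on the draining tray; origin: centre of its underside
- light: inspection light: an upright lit panel on a flat fixed foot (100 x 150 x 14 mm). Origin: on the bench under the panel. Panel 180 wide (y) x 150 high x 20 mm, in a yoke whose side knobs make it 214 wide, from 75 to 225 mm above the bench, lit side looking along its own -x; the light stands left of the washer in some starts and right of it in others
- light_face (a point): centre of the light's lit face, 150 mm above the bench; -x points out of the face towards the viewer, y along its width, z up
- grease_tin: bystander: flat round black tin, 68 mm diameter, 24 mm high, fixed; origin: centre of its underside
- lock_bottle: bystander: slim red bottle, 38 mm diameter, 131 mm high, standing loose; origin: centre of its underside
- armature_2: bystander: wound armature, 100 mm long, 37 mm high, lying loose; origin: centre of its underside
- end_cap_1: bystander: plated round end cap, 63 mm diameter, 7 mm high, lying loose; origin: centre of its underside
There are look-alikes about, which are no part of the job. What is shaped like the bearing_1 but orange is not meant.

How it is judged:
By the outcome, as a careful person would: the job done as asked, in the order asked, and still so for the second after the job is handed in, while the arm keeps its last pose, push and grip.
It also fails if it takes over 64 s, if anything falls off the work surface, if the arm or the gripper's body presses on something with over 40 N, if the wrist force passes 120 N, or if a joint passes its speed limit or range.

## Robot

A 6-joint arm with a two-finger parallel gripper is mounted at the origin on a cart in front of the work surface, level with it; the furniture and walls round the work are solid. World frame = base frame: x ahead of the robot, y to its left, z up, the work surface at z = 0. Lengths are in m, angles in rad, forces in N, time in s.
With the tool pointing down it reaches from about 0.3 to 0.875 m from the base axis. Payload 4.2 kg.
Tool frame: the origin (TCP) lies midway between the tips of the shut fingers; the grasp point (between the pads) lies 19 mm behind it; x points along the fingers, y is the direction in which the jaws open and shut, and the axes are right-handed (so a half turn about x gives the same grasp; the last joint's range is limited). The gripper opens to 85 mm and grips with 20 to 120 N. Pads are 22 mm wide; open, the fingers measure 114 mm over their backs; the gripper's body (76 mm by 85 mm) begins 54 mm behind the grasp point. The pads swing forward as they close: fully open they stand 13 mm farther back than shut.
Start: joints at [1.239, 0.32, 1.565, -0, 1.257, -0.02], TCP at [0.176, 0.547, 0.231] pointing down, gripper open.
Joint ranges: [-3.11, 3.11], [-0.84, 2.01], [0.21, 2.61], [-1.34, 4.49], [0.05, 2.63], [-2.56, 2.56]. Speed limits (rad/s): [2.57, 2.57, 3.14, 3.14, 3.14, 3.14].

## Interface

Orientations are given as a unit quaternion [w, x, y, z].
In Python, from plant import bot gives the robot as it stands.
- The arm moves only by the shell command python3 -m crank 'ROWS' [FORCE]. ROWS is JSON, one flat list of numbers, 7 for each row, row after row: the finger opening in m, from 0 to 0.0854, then the shift along the tool's x, y, z in m, then the turn, a rotation vector about the tool's x, y, z in rad. In form: [jaw, tx, ty, tz, ax, ay, az, jaw, tx, ty, tz, ax, ay, az, ...]. A call has 1 to 20 rows; each row is the pose to reach, as a shift and turn from the pose commanded when the call began, along the tool's axes at that moment; what a row does not reach only later rows make up. A row lasts 1/10 s, in which the tool goes at most 50 mm and 8.59 degrees, less where a joint would pass 70% of its speed; a pose out of reach is approached as far as the arm can. A call with a gripper value outside its range is refused whole. The fingers move at their own pace and stop on an object; FORCE is the grip in N (left out, the last holds). Time passes only in rows, so rows that repeat a pose let the fingers close. It gives the time, the measured TCP pose, the force and the opening at its end, in the units of the state.
- bot.get_obs(): the state, without advancing time (a new reading comes with each control period).
- bot.camera(name): name is "scene" or "side" or "wrist"; returns (picture, depth): 384x512x3 uint8, red, green, blue; 384x512 float32, m along the optical axis (not along the pixel's ray), 0 where there is no reading.
- bot.get_calibration(name): a dict with "fx", "fy", "cx", "cy" (pixels), "R" (3x3) and "t" (3): a world point X has camera coordinates R X + t; the wrist camera has in their place "hand_eye" (4x4, takes a point from camera to tool coordinates, whose origin is the TCP and whose axes are the tool frame's). Camera axes: x right, y down, z forward; pixel columns grow to the right and rows downward; lengths in m; the calibration is good to about 2 mm. A picture is of the moment at which its call begins: read the wrist's pose just before it. get_calibration takes no time and is no camera call.
- bot.sign_off(): hands the job in, once; it reports no verdict.
The state is a dict: "time_s": time; "joint_pos": joint angles; "joint_velocities": joint speeds; "joint_torque": joint torques, N m; "position": TCP position; "tcp_rot": TCP orientation; "wrist_force": force on the tool from outside, world axes, zero at the start; "ft_torque": the same for the moment, N m; "finger_gap": opening from 0.0 (shut) to 1.0 (fully open).
Only numpy, scipy, OpenCV 4.12 (cv2) and the standard library are available. Lean on these libraries where they do the work, as an engineer would, in place of code of your own. Each camera call takes 0.05 s, during which the arm holds its last target.

## Working session

There is one attempt and no reset: what is moved stays moved. The work goes in short steps, Python scripts to look and compute and a shell command to move; the robot and the scene stay as the last step left them, time stands still between calls to the robot, and variables do not carry over. Pictures are saved under pics/ and viewed, and the job is handed in when it is done.

```bash
ls; mkdir -p pics
python3 - <<'E'
from plant import bot
import cv2,numpy as np
print(bot.get_obs())
for n in ["scene","side","wrist"]:
    im,d=bot.camera(n); cv2.imwrite(f"pics/{n}0.png",im[:,:,::-1]); np.savez(f"pics/{n}0.npz",im=im,d=d)
    print(n,bot.get_calibration(n))
E
```

```text
pics
{'time_s': 0.0, 'joint_pos': array([ 1.23899147e+00,  3.20265422e-01,  1.56571689e+00, -2.99066853e-05,
        1.25736666e+00, -1.99746948e-02]), 'joint_velocities': array([ 0.00113853,  0.0002888 , -0.00177805,  0.00083539, -0.00091481,
        0.00073783]), 'joint_torque': array([ 2.66841620e-03, -4.15530968e+01, -2.34165931e+01,  1.35977293e-04,
        8.37681466e-03,  1.29706550e-05]), 'position': array([0.17624555, 0.54681002, 0.23048276]), 'tcp_rot': array([ 0.69843095,  0.10918607,  0.69862846, -0.11041233]), 'wrist_force': array([0.24511107, 0.69693658, 0.33119321]), 'ft_torque': array([ 0.03654204, -0.01299454, -0.00305312]), 'finger_gap': 0.9945034510625915}
scene {'fx': 419.5540991692659, 'fy': 419.5540991692659, 'cx': 250.55217669421364, 'cy': 191.57745059221503, 'R': array([[ 0.55776024, -0.82986606,  0.01502793],
       [-0.36638297, -0.26241487, -0.89269365],
       [ 0.74475972,  0.49240305, -0.45041337]]), 't': array([-0.36494423,  0.27053042,  0.79626236])}
side {'fx': 475.1856059876022, 'fy': 475.1856059876022, 'cx': 253.01447004830987, 'cy': 193.89078234184106, 'R': array([[-0.99943096,  0.03034478,  0.01472952],
       [ 0.00237154,  0.4988127 , -0.86670656],
       [-0.03364729, -0.86617844, -0.49860082]]), 't': array([0.52283904, 0.12797987, 1.57468621])}
wrist {'fx': 264.82705587736115, 'fy': 264.82705587736115, 'cx': 251.04724141135262, 'cy': 190.58600155393424, 'hand_eye': array([[ 3.05110459e-04, -2.70922323e-01,  9.62601164e-01,
        -1.43545042e-01],
       [ 9.99999897e-01,  4.06694586e-04, -2.02501090e-04,
         1.32190579e-03],
       [-3.36622616e-04,  9.62601127e-01,  2.70922420e-01,
        -6.89748392e-02],
       [ 0.00000000e+00,  0.00000000e+00,  0.00000000e+00,
         1.00000000e+00]])}
```

View pics/scene0.png

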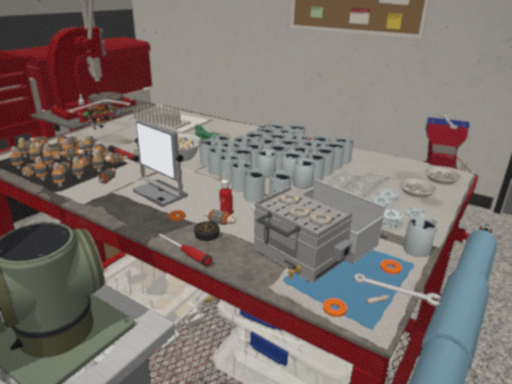

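View pics/side0.png

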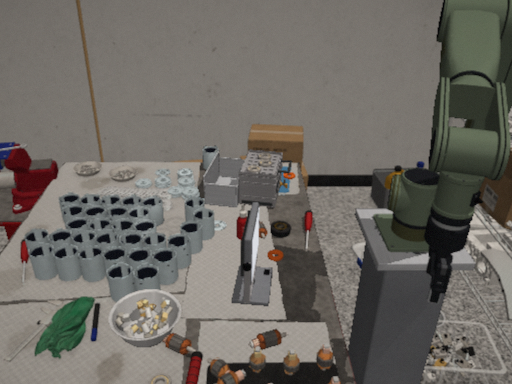

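View pics/wrist0.png

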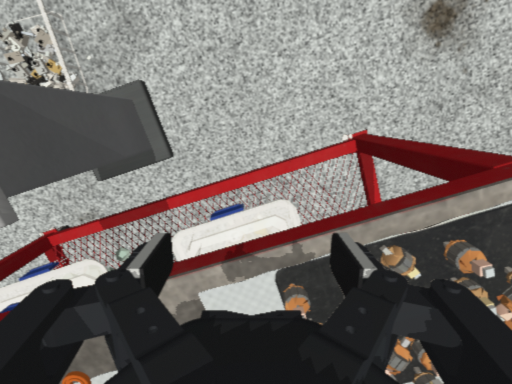

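```bash
cat > h.py <<'E'
import numpy as np,cv2
from plant import bot
from scipy.spatial.transform import Rotation as Ro
def cal(n): return bot.get_calibration(n)
def cloud(n,d):
    c=cal(n); v,u=np.mgrid[0:d.shape[0],0:d.shape[1]]
    P=np.stack([(u-c['cx'])/c['fx']*d,(v-c['cy'])/c['fy']*d,d],-1)
    return (P-c['t'])@c['R']   # R^T (P-t)
def wcloud(d,pos,q):
    c=cal('wrist'); v,u=np.mgrid[0:d.shape[0],0:d.shape[1]]
    P=np.stack([(u-c['cx'])/c['fx']*d,(v-c['cy'])/c['fy']*d,d],-1)
    H=c['hand_eye']; P=P@H[:3,:3].T+H[:3,3]
    R=Ro.from_quat(np.r_[q[1:],q[0]]).as_matrix()
    return P@R.T+pos
def proj(n,X):
    c=cal(n); p=np.asarray(X)@c['R'].T+c['t']
    return np.stack([c['fx']*p[...,0]/p[...,2]+c['cx'],c['fy']*p[...,1]/p[...,2]+c['cy']],-1)
E
python3 - <<'E'
from h import *
for n,b in [("scene",(225,175,400,285)),("scene",(120,110,250,250)),("side",(190,140,310,310))]:
    f=np.load(f"pics/{n}0.npz"); x0,y0,x1,y1=b
    cv2.imwrite(f"pics/crop_{n}_{x0}.png",cv2.resize(f['im'][y0:y1,x0:x1,::-1],None,fx=4 if n=="scene" else 3.5,fy=4 if n=="scene" else 3.5,interpolation=cv2.INTER_CUBIC))
f=np.load("pics/scene0.npz");W=cloud("scene",f['d'])
for p in [(258,205),(350,232),(290,205),(300,240),(264,236),(298,239),(385,215),(160,145),(205,230),(226,205),(280,225),(318,187)]: print(p,f['d'][p[1],p[0]],W[p[1],p[0]].round(3))
E
```

```text
(258, 205) 0.9819005 [ 0.439 -0.163  0.136]
(350, 232) 0.9793473 [ 0.534 -0.359  0.084]
(290, 205) 0.99726635 [ 0.493 -0.219  0.129]
(300, 240) 0.91437745 [ 0.412 -0.291  0.101]
(264, 236) 0.99618196 [ 0.431 -0.188  0.063]
(298, 239) 0.916684 [ 0.412 -0.286  0.102]
(385, 215) 1.1679821 [ 0.764 -0.377  0.027]
(160, 145) 1.2160134 [0.518 0.228 0.174]
(205, 230) 1.0875641 [ 0.417 -0.017  0.025]
(226, 205) 1.1836829 [0.539 0.006 0.038]
(280, 225) 0.94467235 [ 0.423 -0.234  0.114]
(318, 187) 1.1614898 [ 0.683 -0.204  0.097]
```

View pics/crop_scene_225.png

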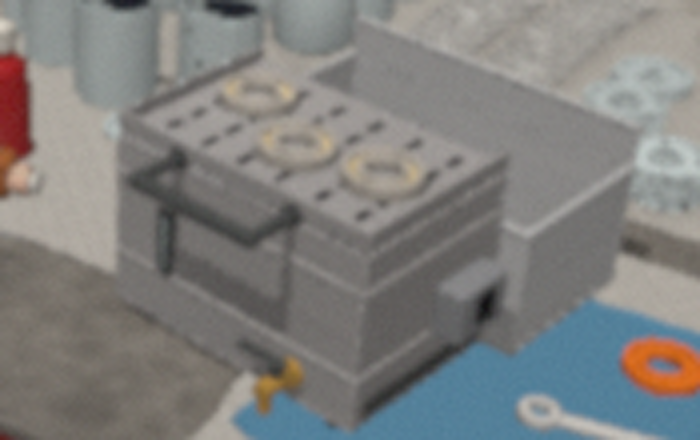

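View pics/crop_scene_120.png

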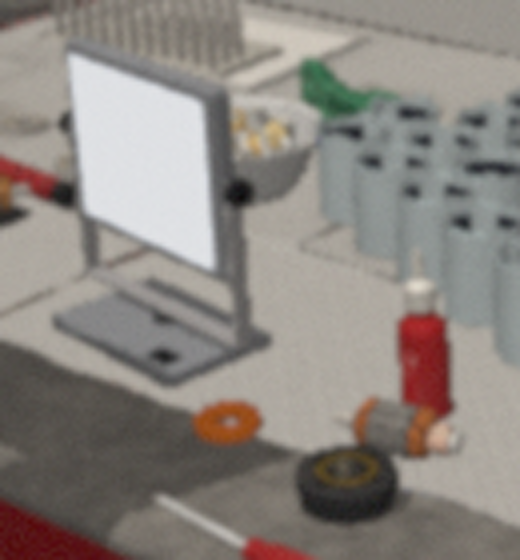

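View pics/crop_side_190.png

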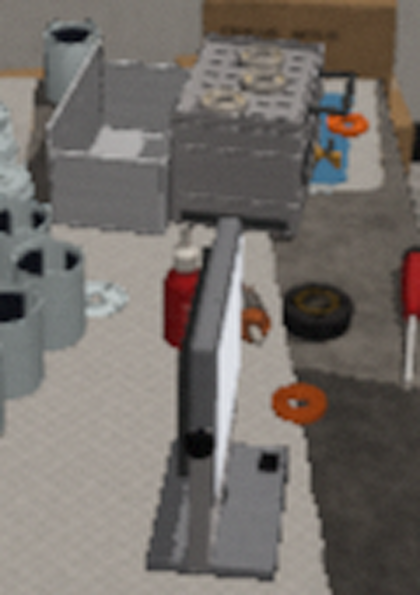

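```bash
cat > m.py <<'E'
from h import *
out={}
for n in ["scene","side"]:
    f=np.load(f"pics/{n}0.npz");W=cloud(n,f['d']).reshape(-1,3); im=f['im'].reshape(-1,3).astype(int); ok=f['d'].ravel()>0
    m=ok&(W[:,0]>.35)&(W[:,0]<.62)&(W[:,1]>-.42)&(W[:,1]<-.12)
    s=m&(abs(W[:,2]-.131)<.009)
    # tray sheet
    P=W[s]
    r=cv2.minAreaRect(P[:,:2].astype(np.float32)*1000); print(n,"tray",s.sum(),P[:,2].mean(),r)
    # front wall (tank front) : z .05-.11
    # handle: z .11-.15
    # lit face
    l=ok&(im.min(1)>200)&(W[:,0]>.35)&(W[:,0]<.65)&(W[:,1]>.08)&(W[:,1]<.4)&(W[:,2]>.06)&(W[:,2]<.24)
    Q=W[l]; 
    if l.sum()>30:
        c=Q.mean(0);nn=np.linalg.svd(Q-c,full_matrices=0)[2][2]
        if nn[0]<0: nn=-nn
        print(n,"face",l.sum(),c,"normal",nn,np.degrees(np.arctan2(nn[1],nn[0])),Q.min(0),Q.max(0))
        yd=np.array([-nn[1],nn[0],0]);yd/=np.linalg.norm(yd); t=(Q-c)@yd
        print(" range along y",np.percentile(t,[.5,99.5]), "z",np.percentile(Q[:,2],[.5,99.5]), "resid",(Q-c)@nn@((Q-c)@nn)/len(Q))
        mid=c+yd*np.percentile(t,[.5,99.5]).mean(); print(" mid",mid)
E
python3 m.py
```

```text
scene tray 2776 0.13210496167101354 ((464.39404296875, -251.14132690429688), (188.25180053710938, 173.64112854003906), 77.87959289550781)
scene face 1235 [0.5240963  0.25596268 0.15258433] normal [ 0.98982221 -0.1423038   0.00127673] -8.181186066710156 [0.51050138 0.17976513 0.08540713] [0.5403311  0.33860781 0.21560854]
 range along y [-0.07504927  0.08112916] z [0.08750964 0.2142782 ] resid 1.8447646661354652e-06
 mid [0.5245289  0.25897169 0.15258433]
side tray 1003 0.13203677489371202 ((467.12237548828125, -251.9035186767578), (202.4909210205078, 173.76553344726562), 78.13207244873047)
side face 161 [0.52881938 0.2816585  0.1658821 ] normal [ 9.89922441e-01 -1.41609215e-01 -6.24926724e-04] -8.14097691124117 [0.51908721 0.21219921 0.10562146] [0.53661041 0.33742964 0.21822539]
 range along y [-0.0679525   0.05571726] z [0.10728277 0.2169887 ] resid 3.4226613150135344e-08
 mid [0.52795307 0.27560253 0.1658821 ]
```

Run:
```python
from h import *
f=np.load("pics/scene0.npz");W=cloud("scene",f['d']); 
# front wall plane below handle
for (nm,sel) in [("front",lambda W:(W[...,2]>.01)&(W[...,2]<.05)&(W[...,0]>.38)&(W[...,0]<.50)&(W[...,1]>-.34)&(W[...,1]<-.16)),]:
    P=W[sel(W)&(f['d']>0)]
    from numpy.linalg import svd
    for k in range(5):
        c=P.mean(0);n=svd(P-c,full_matrices=0)[2][2];r=(P-c)@n; P=P[abs(r)<max(.002,1.5*r.std())]
    n*=np.sign(n[0]);print(nm,len(P),c,n,np.degrees(np.arctan2(n[1],n[0])))
a=np.radians(-12.1);X=np.array([np.cos(a),np.sin(a)]);Y=np.array([-X[1],X[0]])
for n in ["scene","side"]:
    f=np.load(f"pics/{n}0.npz");W=cloud(n,f['d']).reshape(-1,3);W=W[f['d'].ravel()>0]
    W=W[(W[:,0]>.3)&(W[:,0]<.75)&(W[:,1]>-.45)&(W[:,1]<-.08)]
    s=W[abs(W[:,2]-.131)<.012]; u=s[:,:2]@X;v=s[:,:2]@Y
    print(n,"u hist");h,e=np.histogram(u,np.arange(.42,.62,.005));print([(round(b,3),int(x)) for b,x in zip(e,h)])
    m=(u>.48)&(u<.6);print("v pct body",np.percentile(v[m],[0,1,50,99,100]))
    m=(u<.468);print("v handle",np.percentile(v[m],[0,1,50,99,100]),"z",s[m,2].mean())
    # pan back wall
    t=W[(W[:,2]>.09)&(W[:,2]<.125)];u=t[:,:2]@X;v=t[:,:2]@Y;m=u>.62
    if m.sum(): print("pan back",np.percentile(u[m],[1,50,99]),np.percentile(v[m],[1,99]))
```

```text
front 678 [ 0.42025966 -0.24838146  0.03095285] [ 0.97934821 -0.20182681  0.01195962] -11.64465062860373
scene u hist
[(np.float64(0.42), 110), (np.float64(0.425), 50), (np.float64(0.43), 11), (np.float64(0.435), 12), (np.float64(0.44), 15), (np.float64(0.445), 12), (np.float64(0.45), 13), (np.float64(0.455), 17), (np.float64(0.46), 472), (np.float64(0.465), 55), (np.float64(0.47), 16), (np.float64(0.475), 41), (np.float64(0.48), 105), (np.float64(0.485), 102), (np.float64(0.49), 134), (np.float64(0.495), 102), (np.float64(0.5), 143), (np.float64(0.505), 110), (np.float64(0.51), 95), (np.float64(0.515), 102), (np.float64(0.52), 123), (np.float64(0.525), 100), (np.float64(0.53), 100), (np.float64(0.535), 78), (np.float64(0.54), 62), (np.float64(0.545), 71), (np.float64(0.55), 72), (np.float64(0.555), 84), (np.float64(0.56), 74), (np.float64(0.565), 85), (np.float64(0.57), 64), (np.float64(0.575), 82), (np.float64(0.58), 83), (np.float64(0.585), 76), (np.float64(0.59), 41), (np.float64(0.595), 0), (np.float64(0.6), 0), (np.float64(0.605), 0), (np.float64(0.61), 0)]
v pct body [-0.24235
[... 708 characters left out ...]
39), (np.float64(0.52), 42), (np.float64(0.525), 39), (np.float64(0.53), 40), (np.float64(0.535), 37), (np.float64(0.54), 34), (np.float64(0.545), 38), (np.float64(0.55), 33), (np.float64(0.555), 40), (np.float64(0.56), 36), (np.float64(0.565), 39), (np.float64(0.57), 34), (np.float64(0.575), 39), (np.float64(0.58), 38), (np.float64(0.585), 36), (np.float64(0.59), 29), (np.float64(0.595), 4), (np.float64(0.6), 0), (np.float64(0.605), 0), (np.float64(0.61), 0)]
v pct body [-0.24940062 -0.24381631 -0.13525301 -0.0494278  -0.04708232]
v handle [-0.23565381 -0.22438637 -0.1345061  -0.05203235 -0.04708025] z 0.13130962669832533
pan back [0.64130292 0.71354381 0.71804709] [-0.25760613 -0.03153823]
```

```bash
cat >> h.py <<'E'
def Rq(q): return Ro.from_quat(np.r_[q[1:],q[0]]).as_matrix()
def down(yaw): # tool x down, tool y along heading yaw
    x=np.array([0,0,-1.]);y=np.array([np.cos(yaw),np.sin(yaw),0]);return np.stack([x,y,np.cross(x,y)],1)
def rel(p,R,p0=None,R0=None):
    o=bot.get_obs()
    if p0 is None: p0,R0=o['position'],Rq(o['tcp_rot'])
    return R0.T@(np.array(p)-p0), Ro.from_matrix(R0.T@R).as_rotvec()
a=np.radians(-11.9);WX=np.array([np.cos(a),np.sin(a),0]);WY=np.array([-WX[1],WX[0],0]);Z=np.array([0,0,1.])
def w(u,v,z): return u*WX+v*WY+z*Z
E
python3 - <<'E'
from h import *
o=bot.get_obs();R=Rq(o['tcp_rot']);print(R.round(3))
for yaw in [a,a+np.pi]:
    print(rel(w(.40,-.148,.24),down(yaw)))
E
```

```text
[[-0.     0.307  0.952]
 [-0.001  0.952 -0.307]
 [-1.    -0.001 -0.   ]]
(array([-0.0084319 , -0.68030231,  0.41319974]), array([1.46670042e+00, 9.71406353e-04, 1.11192134e-03]))
(array([-0.0084319 , -0.68030231,  0.41319974]), array([-1.67489171e+00, -1.14400873e-03,  9.99438824e-04]))
```

```bash
python3 -m crank '[0.03,0,-0.034,0.027,0.08,0,0, 0.03,0,-0.068,0.06,0.16,0,0, 0.03,0,-0.105,0.09,0.24,0,0, 0.03,0,-0.14,0.12,0.32,0,0, 0.03,0,-0.18,0.15,0.40,0,0, 0.03,0,-0.22,0.18,0.48,0,0, 0.03,0,-0.26,0.21,0.56,0,0, 0.03,0,-0.30,0.24,0.64,0,0, 0.03,0,-0.34,0.27,0.72,0,0, 0.03,0,-0.38,0.29,0.80,0,0, 0.03,0,-0.42,0.31,0.88,0,0, 0.03,0,-0.46,0.33,0.96,0,0, 0.03,0,-0.50,0.35,1.04,0,0, 0.03,0,-0.54,0.37,1.12,0,0, 0.03,0,-0.58,0.385,1.2,0,0, 0.03,0,-0.62,0.395,1.29,0,0, 0.03,0,-0.655,0.405,1.38,0,0, 0.03,0,-0.68,0.413,1.467,0,0, 0.03,0,-0.68,0.413,1.467,0,0]' 30
python3 - <<'E'
from h import *
o=bot.get_obs();print(o['time_s'],o['position'],o['joint_pos'].round(3))
im,d=bot.camera('wrist');cv2.imwrite('pics/w1.png',im[:,:,::-1]);np.savez('pics/w1.npz',im=im,d=d,p=o['position'],q=o['tcp_rot'])
E
```

```text
time_s: 2.05
position: [0.3608, -0.2293, 0.231]
tcp_rot: [-0.444, -0.55, -0.444, 0.55]
wrist_force: [-0.4, 0.4, -1.1]
finger_gap: 0.352
2.05 [ 0.3608402  -0.22928011  0.23098226] [-5.920e-01  8.600e-02  1.872e+00 -1.000e-03  1.184e+00 -3.800e-01]
```

View pics/w1.png

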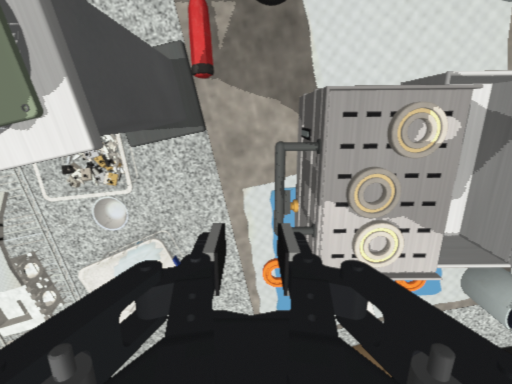

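Run:
```python
from h import *
f=np.load('pics/w1.npz');W=wcloud(f['d'],f['p'],f['q']);
for r in (165,180,190,200,215): print(r,[tuple(W[r,c].round(4)) for c in (278,281,284)])
# handle points
m=(f['d']>0)&(W[...,2]>.11)&(W[...,2]<.15);m[:,:270]=0;m[:140]=0;m[240:]=0
h=m.copy();h[:,291:]=0;h[:152]=0;h[226:]=0;P=W[h];print(len(P),P.mean(0));l=np.polyfit(P[:,1],P[:,0],1);print('bar yaw',np.degrees(np.arctan(-l[0])))
print(P[:,2].max())
# tray sheet corners
s=(f['d']>0)&(abs(W[...,2]-.131)<.012);s[:,:296]=0;s[300:]=0
Q=W[s][:,:2];r=cv2.minAreaRect((Q*1000).astype(np.float32));print(r)
T=np.stack([W[s]@WX,W[s]@WY],1);print(np.percentile(T,[0,.5,50,99.5,100],axis=0),'bar u,v',(P@WX).mean(),(P@WX).std())
k=m.copy();k[:,288:]=0;K=W[k];print('v ext',np.percentile(K@WY,[1,99]))
```

```text
165 [(np.float64(0.3905), np.float64(-0.2087), np.float64(0.1328)), (np.float64(0.3932), np.float64(-0.2091), np.float64(0.1336)), (np.float64(0.3959), np.float64(-0.2098), np.float64(0.1333))]
180 [(np.float64(0.3878), np.float64(-0.2223), np.float64(0.1346)), (np.float64(0.3906), np.float64(-0.223), np.float64(0.134)), (np.float64(0.3934), np.float64(-0.2239), np.float64(0.1328))]
190 [(np.float64(0.3861), np.float64(-0.2322), np.float64(0.133)), (np.float64(0.3889), np.float64(-0.2326), np.float64(0.1337)), (np.float64(0.3917), np.float64(-0.2336), np.float64(0.1323))]
200 [(np.float64(0.3843), np.float64(-0.2424), np.float64(0.1319)), (np.float64(0.3871), np.float64(-0.2423), np.float64(0.1338)), (np.float64(0.39), np.float64(-0.2435), np.float64(0.1323))]
215 [(np.float64(0.3815), np.float64(-0.2567), np.float64(0.1339)), (np.float64(0.3843), np.float64(-0.2568), np.float64(0.1353)), (np.float64(0.3873), np.float64(-0.2594), np.float64(0.1304))]
752 [ 0.387975   -0.23018368  0.13282319]
bar yaw -11.65558116497382
0.13590893801578585
((477.3388977050781, -252.27145385742188), (185.8640594482422, 155.75686645507812), 78.34367370605469)
[[ 0.44103806 -0.24115275]
 [ 0.45056839 -0.23870887]
 [ 0.52651675 -0.13110367]
 [ 0.59306602 -0.05620885]
 [ 0.59690708 -0.05523061]] bar u,v 0.4271018593872144 0.0028618077220862177
v ext [-0.19064967 -0.102887  ]
```

```bash
sed -i 's/-11.9/-11.65/' h.py
python3 - <<'E'
from h import *
c=np.array([.388,-.2305,.128]);print(c@WX,c@WY)
print(rel([.388,-.2305,.109],down(a)))
E
```

```text
0.42655245230392974 -0.14740168056539826
(array([ 0.12185269,  0.02756289, -0.00271441]), array([-0.00682706, -0.00071388,  0.00090407]))
```

```bash
python3 -m crank '[0.03,0,0.014,-0.0015,-0.004,0,0, 0.03,0,0.0275,-0.003,-0.007,0,0, 0.03,0.03,0.0275,-0.003,-0.007,0,0, 0.03,0.06,0.0275,-0.003,-0.007,0,0, 0.03,0.08,0.0275,-0.003,-0.007,0,0, 0.03,0.10,0.0275,-0.003,-0.007,0,0, 0.03,0.115,0.0275,-0.003,-0.007,0,0, 0.03,0.122,0.0275,-0.003,-0.007,0,0, 0.03,0.122,0.0275,-0.003,-0.007,0,0]' 30
python3 - <<'E'
from h import *
o=bot.get_obs();print(o['time_s'],o['position'],o['position']@WX,o['position']@WY)
im,d=bot.camera('wrist');cv2.imwrite('pics/w2.png',im[:,:,::-1])
E
```

```text
time_s: 3.0
position: [0.3889, -0.2285, 0.1086]
tcp_rot: [-0.447, -0.547, -0.448, 0.547]
wrist_force: [-0.2, 0.1, 0.6]
finger_gap: 0.351
3.0 [ 0.38891885 -0.22845465  0.10859189] 0.4270393470400754 -0.14521291874657732
```

View pics/w2.png

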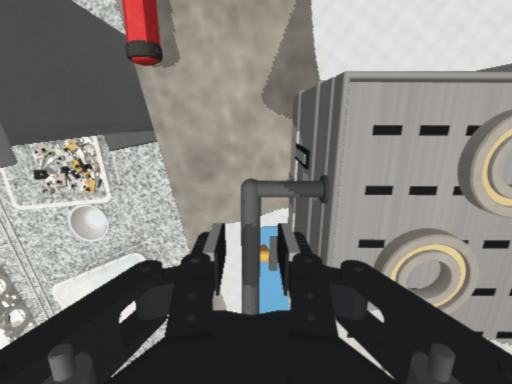

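```bash
python3 -m crank '[0,0,0,0,0,0,0, 0,0,0,0,0,0,0, 0,0,0,0,0,0,0, 0,0,0,0,0,0,0, 0,0,0,0,0,0,0]' 30
python3 - <<'E'
import numpy as np
for t in np.r_[np.arange(.06,1.05,.06)]: print(round(t,2),(-.166*np.sin(t)).round(4),(.166*(1-np.cos(t))).round(4))
E
```

```text
time_s: 3.55
position: [0.3884, -0.2293, 0.1101]
tcp_rot: [0.447, 0.548, 0.447, -0.548]
wrist_force: [-2.0, 1.2, 6.7]
finger_gap: 0.099
0.06 -0.01 0.0003
0.12 -0.0199 0.0012
0.18 -0.0297 0.0027
0.24 -0.0395 0.0048
0.3 -0.0491 0.0074
0.36 -0.0585 0.0106
0.42 -0.0677 0.0144
0.48 -0.0767 0.0188
0.54 -0.0853 0.0236
0.6 -0.0937 0.029
0.66 -0.1018 0.0349
0.72 -0.1095 0.0412
0.78 -0.1167 0.048
0.84 -0.1236 0.0552
0.9 -0.13 0.0628
0.96 -0.136 0.0708
1.02 -0.1414 0.0791
```

```bash
python3 -m crank '[0,-0.005,0.0001,0,0,0,0, 0,-0.012,0.0004,0,0,0,0, 0,-0.02,0.0012,0,0,0,0, 0,-0.03,0.0027,0,0,0,0, 0,-0.0395,0.0048,0,0,0,0, 0,-0.049,0.0074,0,0,0,0, 0,-0.0585,0.0106,0,0,0,0, 0,-0.0677,0.0144,0,0,0,0, 0,-0.0767,0.0188,0,0,0,0, 0,-0.0853,0.0236,0,0,0,0, 0,-0.0937,0.029,0,0,0,0, 0,-0.0937,0.029,0,0,0,0, 0,-0.0937,0.029,0,0,0,0]'
python3 - <<'E'
from h import *
o=bot.get_obs();print(o['time_s'],o['position'],o['position']@WX,o['position']@WY)
im,d=bot.camera('scene');cv2.imwrite('pics/s2.png',cv2.resize(im[120:300,200:440,::-1],None,fx=3,fy=3))
E
```

```text
time_s: 4.85
position: [0.4151, -0.2348, 0.204]
tcp_rot: [-0.446, -0.547, -0.448, 0.548]
wrist_force: [-8.7, 0.6, 4.5]
finger_gap: 0.1
4.85 [ 0.41513015 -0.23480197  0.20401266] 0.45399241052562356 -0.14613656574705203
```

View pics/s2.png

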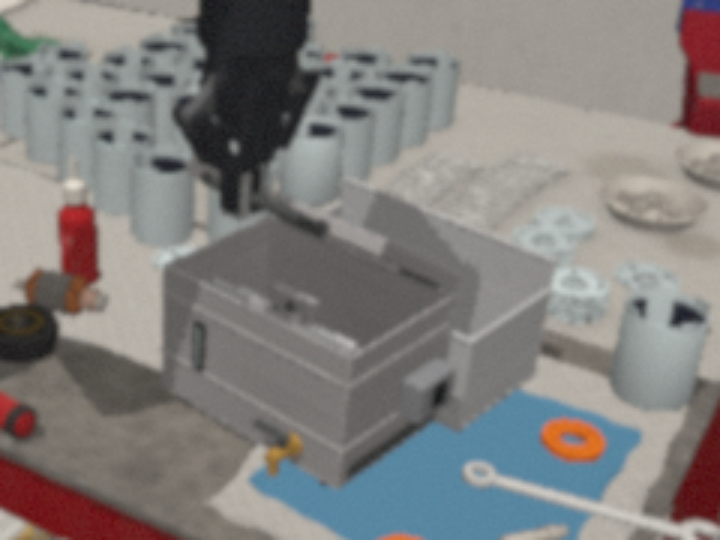

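Run:
```python
import numpy as np
for t in np.r_[np.arange(.64,1.9,.06),1.85,1.88]: print(round(t,2),(-.166*np.sin(t)+.0937).round(4),(.166*(1-np.cos(t))-.029).round(4))
```

```text
0.64 -0.0054 0.0039
0.7 -0.0132 0.01
0.76 -0.0207 0.0167
0.82 -0.0277 0.0238
0.88 -0.0342 0.0312
0.94 -0.0404 0.0391
1.0 -0.046 0.0473
1.06 -0.0511 0.0558
1.12 -0.0557 0.0647
1.18 -0.0598 0.0738
1.24 -0.0633 0.0831
1.3 -0.0663 0.0926
1.36 -0.0686 0.1023
1.42 -0.0704 0.1121
1.48 -0.0716 0.1219
1.54 -0.0722 0.1319
1.6 -0.0722 0.1418
1.66 -0.0716 0.1518
1.72 -0.0705 0.1617
1.78 -0.0687 0.1715
1.84 -0.0663 0.1812
1.85 -0.0659 0.1827
1.88 -0.0644 0.1875
```

```bash
python3 -m crank '[0,-0.0054,0.0035,0,0,0,0, 0,-0.0093,0.0062,0,0,0,0, 0,-0.0132,0.009,0,0,0,0, 0,-0.017,0.0123,0,0,0,0, 0,-0.0207,0.0157,0,0,0,0, 0,-0.0242,0.0192,0,0,0,0, 0,-0.0277,0.0228,0,0,0,0, 0,-0.031,0.0265,0,0,0,0, 0,-0.0342,0.0302,0,0,0,0, 0,-0.0404,0.038,0,0,0,0, 0,-0.046,0.0463,0,0,0,0, 0,-0.0511,0.0548,0,0,0,0, 0,-0.0511,0.0548,0,0,0,0, 0,-0.0511,0.0548,0,0,0,0]'
python3 - <<'E'
from h import *
o=bot.get_obs();print(o['time_s'],o['position'],o['position']@WX,o['position']@WY)
im,d=bot.camera('scene');cv2.imwrite('pics/s3.png',cv2.resize(im[120:300,200:440,::-1],None,fx=3,fy=3))
im,d=bot.camera('side');cv2.imwrite('pics/d3.png',cv2.resize(im[90:270,140:380,::-1],None,fx=3,fy=3))
E
```

```text
time_s: 6.3
position: [0.4708, -0.2463, 0.2573]
tcp_rot: [0.448, 0.548, 0.446, -0.547]
wrist_force: [-6.1, 0.8, 9.7]
finger_gap: 0.104
6.3 [ 0.47077913 -0.24634711  0.25726711] 0.5108263333583044 -0.14620651371085402
```

View pics/s3.png

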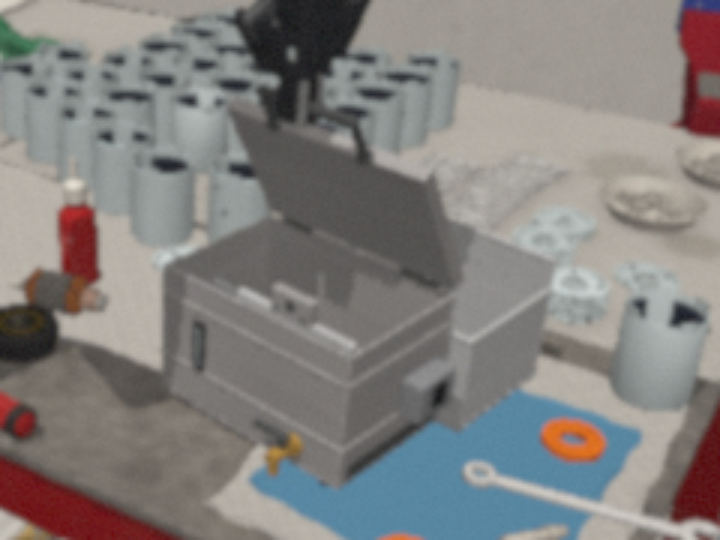

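View pics/d3.png

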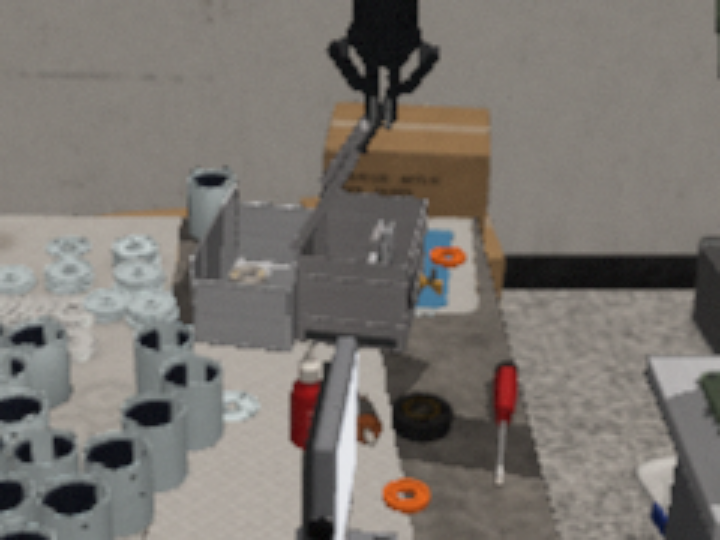

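```bash
python3 -m crank '[0,-0.0046,0.0089,0,0,0,0, 0,-0.0087,0.018,0,0,0,0, 0,-0.0122,0.0273,0,0,0,0, 0,-0.0152,0.0368,0,0,0,0, 0,-0.0175,0.0465,0,0,0,0, 0,-0.0193,0.0563,0,0,0,0, 0,-0.0205,0.0661,0,0,0,0, 0,-0.0211,0.0761,0,0,0,0, 0,-0.0211,0.086,0,0,0,0, 0,-0.0205,0.096,0,0,0,0, 0,-0.0194,0.1059,0,0,0,0, 0,-0.0176,0.1157,0,0,0,0, 0,-0.0155,0.1245,0,0,0,0, 0,-0.0155,0.1245,0,0,0,0]'
python3 - <<'E'
from h import *
o=bot.get_obs();p=o['position']
print(o['time_s'],p,p@WX,p@WY, 'theta',np.arctan2(p[2]+.019-.128,.5925-p@WX))
im,d=bot.camera('side');cv2.imwrite('pics/d4.png',cv2.resize(im[90:270,140:380,::-1],None,fx=3,fy=3))
E
```

```text
time_s: 7.8
position: [0.5944, -0.2718, 0.2693]
tcp_rot: [0.448, 0.548, 0.447, -0.547]
wrist_force: [0.3, -3.9, 4.3]
finger_gap: 0.102
7.8 [ 0.59439625 -0.2718185   0.26926205] 0.6370403770859766 -0.14619084649440933 theta 1.8418772246369672
```

View pics/d4.png

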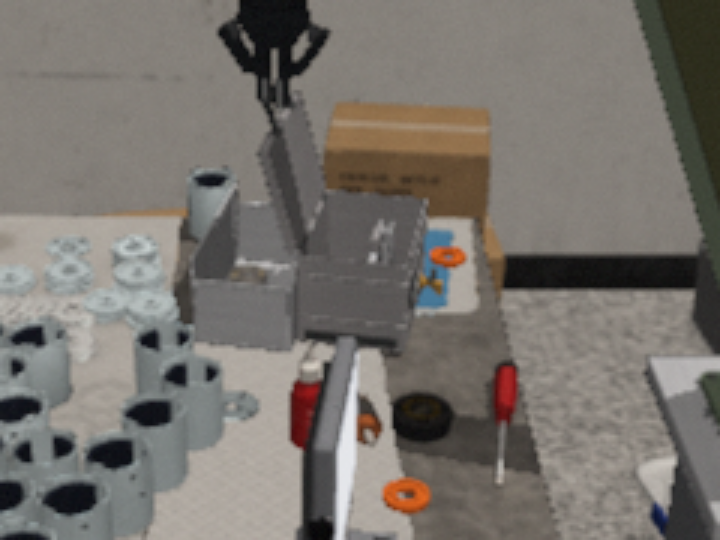

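```bash
python3 -m crank '[0.05,0,0,0,0,0,0, 0.05,0,0,0,0,0,0, 0.05,0,0,0,0,0,0, 0.05,0,0,0,0,0,0, 0.05,-0.02,0,0,0,0,0, 0.05,-0.045,0,0,0,0,0, 0.05,-0.07,-0.01,0,0,0,0, 0.05,-0.07,-0.04,0,0,0,0, 0.05,-0.07,-0.08,0,0,0,0, 0.05,-0.07,-0.115,0,0,0,0, 0.05,-0.04,-0.125,0,0,0,0, 0.05,-0.01,-0.125,0,0,0,0, 0.05,0.0,-0.125,0,0,0,0, 0.05,0.0,-0.125,0,0,0,0]'
python3 - <<'E'
from h import *
o=bot.get_obs();p=o['position']
print(o['time_s'],p,p@WX,p@WY)
im,d=bot.camera('wrist');cv2.imwrite('pics/w5.png',im[:,:,::-1]);np.savez('pics/w5.npz',im=im,d=d,p=o['position'],q=o['tcp_rot'])
im,d=bot.camera('side');cv2.imwrite('pics/d5.png',cv2.resize(im[90:270,140:380,::-1],None,fx=3,fy=3))
im,d=bot.camera('scene');cv2.imwrite('pics/s5.png',cv2.resize(im[120:300,200:440,::-1],None,fx=3,fy=3))
E
```

```text
time_s: 9.25
position: [0.4695, -0.2456, 0.2684]
tcp_rot: [-0.446, -0.547, -0.448, 0.548]
wrist_force: [0.1, -0.4, 0.0]
finger_gap: 0.584
9.25 [ 0.46951148 -0.24557005  0.26839599] 0.5094278833705008 -0.14570145010324947
```

View pics/w5.png

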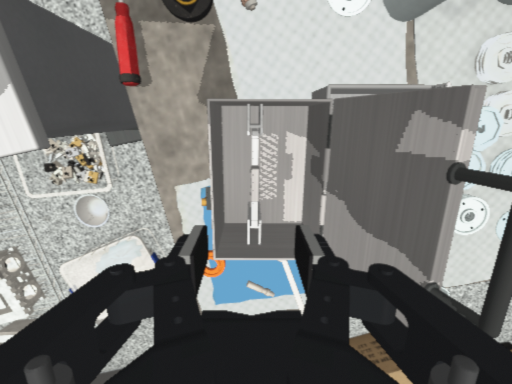

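View pics/d5.png

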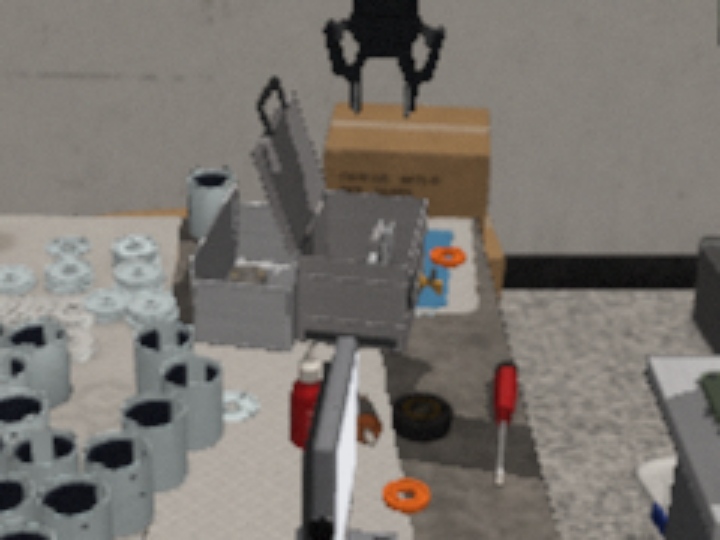

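View pics/s5.png

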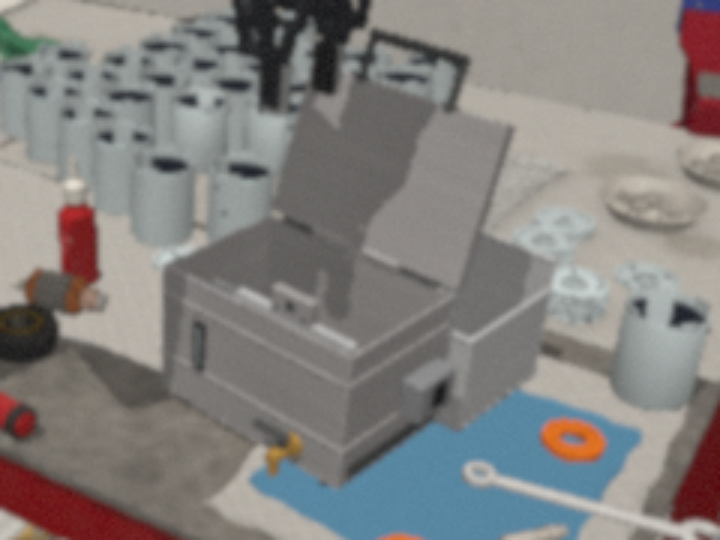

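Run:
```python
from h import *
f=np.load('pics/w5.npz');W=wcloud(f['d'],f['p'],f['q'])
cv2.imwrite('pics/w5c.png',cv2.resize(f['im'][90:270,190:350,::-1],None,fx=3.3,fy=3.3,interpolation=cv2.INTER_CUBIC))
m=(f['d']>0)&(W[...,2]>.09)&(W[...,2]<.124);m[:,:238]=0;m[:,275:]=0;m[:100]=0;m[250:]=0
P=W[m];u=P@WX;v=P@WY
for lo,hi in [(.088,.1),(.1,.11),(.11,.124)]:
    k=(P[:,2]>lo)&(P[:,2]<hi); print(lo,k.sum(),u[k].mean() if k.any() else 0,np.percentile(u[k],[2,98]) if k.any() else 0,np.percentile(v[k],[2,98]) if k.any() else 0)
for r in (110,130,140,150,160,170,180,190,200,210,220,235): print(r,W[r,255].round(3),(W[r,255]@WX).round(3),(W[r,255]@WY).round(3))
```

```text
0.088 748 0.513815700271984 [0.49827009 0.53294998] [-0.24119526 -0.06651352]
0.1 149 0.5143479745928412 [0.49341422 0.53737111] [-0.24120666 -0.06080219]
0.11 325 0.5131650512168743 [0.50809635 0.51810682] [-0.17014178 -0.06062646]
110 [ 0.49  -0.17   0.015] 0.514 -0.067
130 [ 0.484 -0.194  0.085] 0.513 -0.092
140 [ 0.482 -0.204  0.099] 0.513 -0.102
150 [ 0.48  -0.215  0.1  ] 0.513 -0.114
160 [ 0.477 -0.227  0.098] 0.513 -0.126
170 [ 0.476 -0.235  0.118] 0.513 -0.134
180 [ 0.473 -0.246  0.118] 0.513 -0.146
190 [ 0.471 -0.258  0.12 ] 0.513 -0.157
200 [ 0.469 -0.27   0.119] 0.513 -0.169
210 [ 0.465 -0.289  0.099] 0.514 -0.189
220 [ 0.462 -0.302  0.099] 0.514 -0.202
235 [ 0.455 -0.339  0.062] 0.515 -0.24
```

View pics/w5c.png

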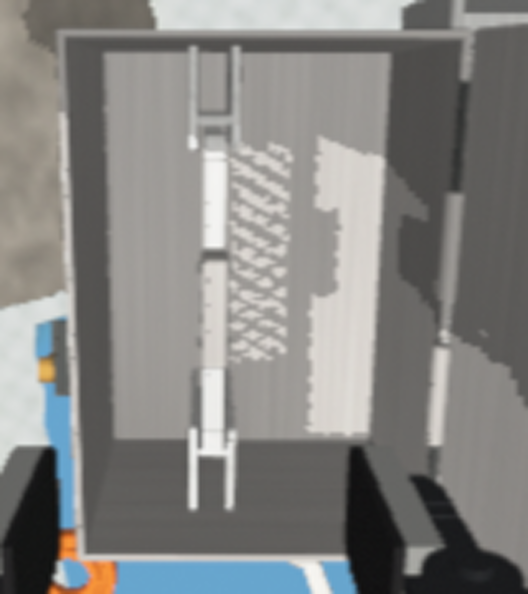

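```bash
python3 - <<'E'
from h import *
print(rel(w(.513,-.1495,.091),down(a)))
E
python3 -m crank '[0.03,0.02,0.0035,0.0035,0,0,0, 0.03,0.05,0.0035,0.0035,0,0,0, 0.03,0.08,0.0035,0.0035,0,0,0, 0.03,0.11,0.0035,0.0035,0,0,0, 0.03,0.13,0.0035,0.0035,0,0,0, 0.03,0.15,0.0035,0.0035,0,0,0, 0.03,0.165,0.0035,0.0035,0,0,0, 0.03,0.177,0.0035,0.0035,0,0,0, 0.03,0.177,0.0035,0.0035,0,0,0, 0.03,0.177,0.0035,0.0035,0,0,0]'
python3 - <<'E'
from h import *
o=bot.get_obs();p=o['position']
print(o['time_s'],p,p@WX,p@WY,rel(w(.513,-.1495,.091),down(a)))
im,d=bot.camera('wrist');cv2.imwrite('pics/w6.png',im[:,:,::-1])
E
```

```text
(array([0.17988548, 0.00141103, 0.00319574]), array([ 0.00255893,  0.00055406, -0.00238373]))
time_s: 10.4
position: [0.4736, -0.2505, 0.0933]
tcp_rot: [0.448, 0.548, 0.447, -0.547]
wrist_force: [-0.1, 0.0, -0.1]
finger_gap: 0.354
10.4 [ 0.47355046 -0.25048876  0.09330836] 0.5143769074903479 -0.1497032222606041 (array([ 0.00230636, -0.00137965, -0.00020728]), array([ 0.00239646,  0.0003278 , -0.00140348]))
```

View pics/w6.png

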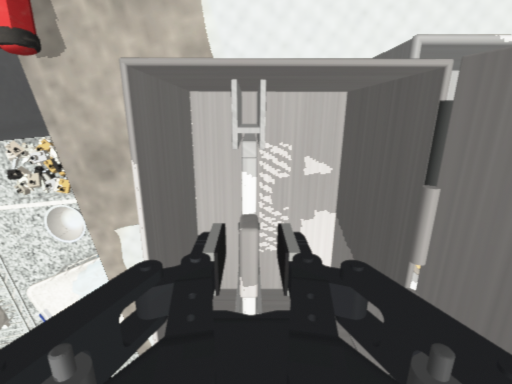

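```bash
python3 -m crank '[0,0.001,-0.001,0,0,0,0, 0,0.001,-0.001,0,0,0,0, 0,0.001,-0.001,0,0,0,0, 0,0.001,-0.001,0,0,0,0, 0,0.001,-0.001,0,0,0,0, 0,0.001,-0.001,0,0,0,0]' 70
python3 -m crank '[0,-0.01,0,0,0,0,0, 0,-0.02,0,0,0,0,0, 0,-0.035,0,0,0,0,0, 0,-0.05,0,0,0,0,0, 0,-0.07,0,0,0,0,0, 0,-0.09,0,0,0,0,0, 0,-0.11,0,0,0,0,0, 0,-0.13,0,0,0,0,0, 0,-0.15,0,0,0,0,0, 0,-0.165,0,0,0,0,0, 0,-0.175,0,0,0,0,0, 0,-0.175,0,0,0,0,0]'
python3 - <<'E'
from h import *
o=bot.get_obs();p=o['position']
print(o['time_s'],p,p@WX,p@WY)
im,d=bot.camera('wrist');cv2.imwrite('pics/w7.png',im[:,:,::-1])
im,d=bot.camera('scene');cv2.imwrite('pics/s7.png',cv2.resize(im[100:300,200:440,::-1],None,fx=3,fy=3))
np.savez('pics/s7.npz',im=im,d=d)
im,d=bot.camera('side');cv2.imwrite('pics/d7.png',cv2.resize(im[90:270,140:380,::-1],None,fx=3,fy=3))
E
```

```text
time_s: 11.05
position: [0.4723, -0.2502, 0.0925]
tcp_rot: [0.448, 0.548, 0.447, -0.547]
wrist_force: [-0.2, 0.4, 5.3]
finger_gap: 0.098
time_s: 12.25
position: [0.4722, -0.2502, 0.2681]
tcp_rot: [0.448, 0.548, 0.446, -0.547]
wrist_force: [-0.5, 0.1, -1.7]
finger_gap: 0.107
12.25 [ 0.47223296 -0.25017789  0.26810249] 0.5130237714915673 -0.1496648051319595
```

View pics/w7.png

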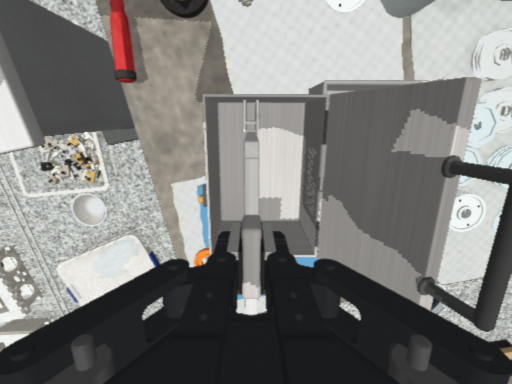

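View pics/s7.png

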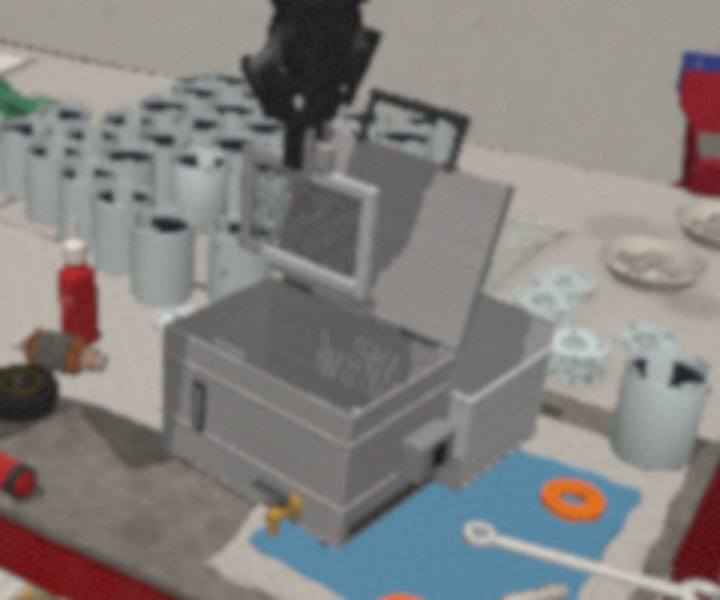

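View pics/d7.png

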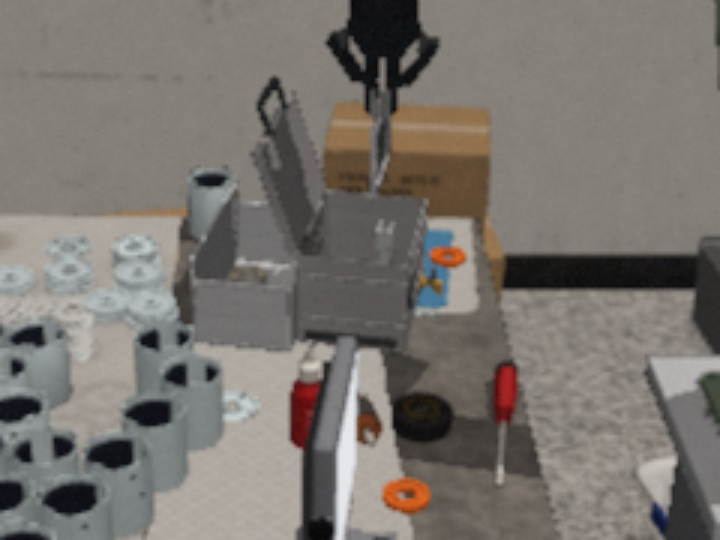

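Run:
```python
from h import *
L=np.radians(-8.15)
for p in [(.43,0.02,.268),(.43,.2675,.268),(.4656,.2675,.268),(.4656,.2675,.1865)]: print([x.round(4) for x in rel(p,down(L))])
f=np.load('pics/s7.npz');W=cloud('scene',f['d']);R=(W[...,0]>.62)&(W[...,0]<.72)&(W[...,1]<-.15)
```

```text
[array([-0.002 , -0.0943, -0.256 ]), array([-0.0587, -0.0007,  0.0019])]
[array([-0.0017, -0.1437, -0.4985]), array([-0.0587, -0.0007,  0.0019])]
[array([-0.0018, -0.1088, -0.5056]), array([-0.0587, -0.0007,  0.0019])]
[array([ 0.0797, -0.1086, -0.5055]), array([-0.0587, -0.0007,  0.0019])]
```

```bash
python3 -m crank '[0,0,-0.005,-0.01,-0.004,0,0.002, 0,0,-0.015,-0.03,-0.01,0,0.002, 0,0,-0.027,-0.06,-0.016,0,0.002, 0,0,-0.038,-0.09,-0.02,0,0.002, 0,0,-0.05,-0.12,-0.026,0,0.002, 0,0,-0.062,-0.15,-0.032,0,0.002, 0,0,-0.073,-0.18,-0.038,0,0.002, 0,0,-0.082,-0.21,-0.044,0,0.002, 0,0,-0.09,-0.24,-0.05,0,0.002, 0,0,-0.098,-0.27,-0.055,0,0.002, 0,0,-0.105,-0.3,-0.058,0,0.002, 0,0,-0.111,-0.33,-0.058,0,0.002, 0,0,-0.117,-0.36,-0.058,0,0.002, 0,0,-0.123,-0.39,-0.058,0,0.002, 0,0,-0.129,-0.42,-0.058,0,0.002, 0,0,-0.134,-0.45,-0.058,0,0.002, 0,0,-0.139,-0.475,-0.058,0,0.002, 0,0,-0.142,-0.49,-0.058,0,0.002, 0,0,-0.1437,-0.4985,-0.058,0,0.002, 0,0,-0.1437,-0.4985,-0.058,0,0.002]'
python3 - <<'E'
from h import *
o=bot.get_obs();L=np.radians(-8.15);print(o['position'],o['joint_pos'].round(2))
for p in [(.4656,.2675,.1865)]: print([x.round(4) for x in rel(p,down(L))])
im,d=bot.camera('scene');cv2.imwrite('pics/s8.png',cv2.resize(im[60:240,90:330,::-1],None,fx=3,fy=3))
im,d=bot.camera('side');cv2.imwrite('pics/d8.png',cv2.resize(im[130:330,160:400,::-1],None,fx=3,fy=3))
E
```

```text
time_s: 14.4
position: [0.4301, 0.2676, 0.2662]
tcp_rot: [0.464, 0.534, 0.463, -0.534]
wrist_force: [-0.1, -0.3, -1.9]
finger_gap: 0.101
[0.43012428 0.26755821 0.26622816] [ 0.53  0.19  1.65 -0.    1.3   0.68]
[array([ 0.0798,  0.035 , -0.005 ]), array([ 0.0004,  0.0007, -0.0014])]
```

View pics/s8.png

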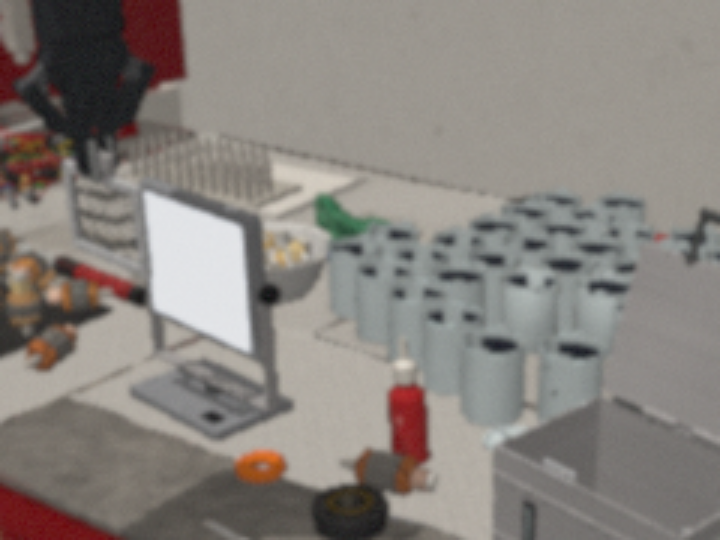

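View pics/d8.png

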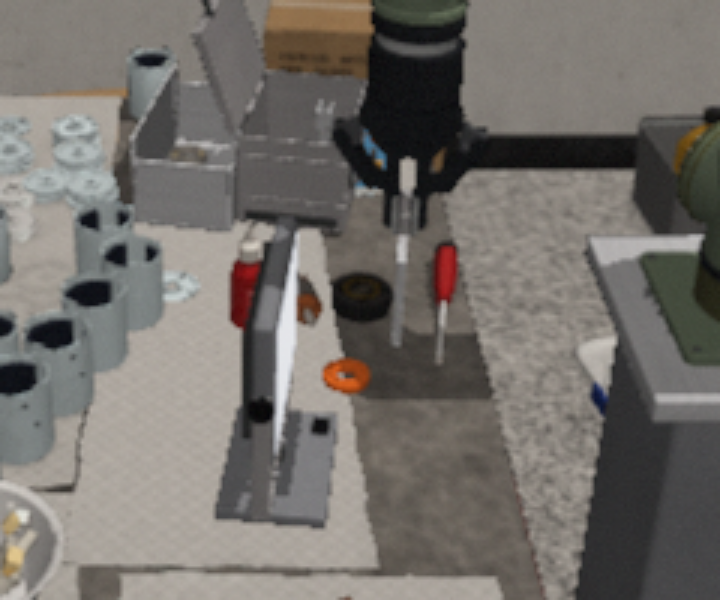

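```bash
python3 -m crank '[0,0.01,0.0,0,0,0,-0.001, 0,0.03,0,0,0,0,-0.001, 0,0.05,0.0,-0.002,0,0,-0.001, 0,0.07,0.005,-0.004,0,0,-0.001, 0,0.08,0.015,-0.005,0,0,-0.001, 0,0.08,0.025,-0.005,0,0,-0.001, 0,0.08,0.031,-0.005,0,0,-0.001, 0,0.08,0.035,-0.005,0,0,-0.001, 0,0.08,0.035,-0.005,0,0,-0.001, 0,0.08,0.035,-0.005,0,0,-0.001]'
python3 - <<'E'
from h import *
o=bot.get_obs();L=np.radians(-8.15);print(o['position'])
for p in [(.4656,.2675,.1865)]: print([x.round(4) for x in rel(p,down(L))])
for n in ('scene','side','wrist'):
    im,d=bot.camera(n);np.savez(f'pics/{n}9.npz',im=im,d=d,p=o['position'],q=o['tcp_rot'])
    b={'scene':im[60:240,90:330],'side':im[130:330,160:400],'wrist':im}[n]
    cv2.imwrite(f'pics/{n}9.png',b[:,:,::-1] if n=='wrist' else cv2.resize(b[:,:,::-1],None,fx=3,fy=3))
E
```

```text
time_s: 15.5
position: [0.4661, 0.2672, 0.1872]
tcp_rot: [0.463, 0.535, 0.463, -0.534]
wrist_force: [-0.0, -0.0, -1.4]
finger_gap: 0.098
[0.46612968 0.26717801 0.18721429]
[array([ 0.0007, -0.0006, -0.0002]), array([-0.001 , -0.0006, -0.0015])]
```

View pics/scene9.png

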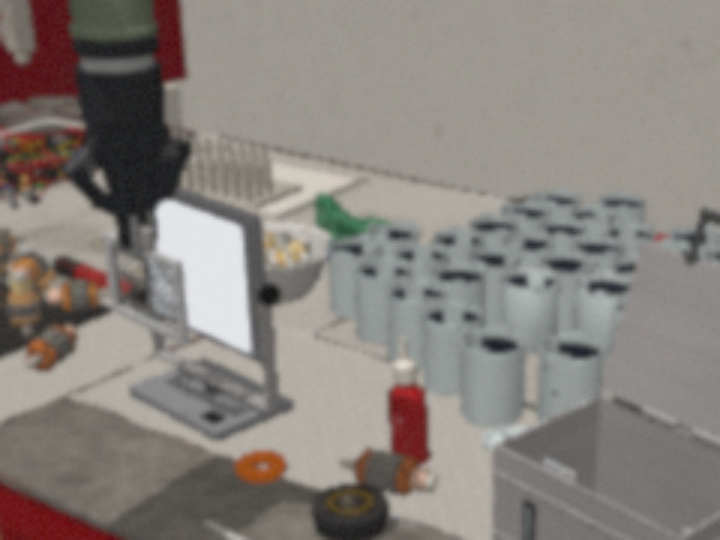

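View pics/side9.png

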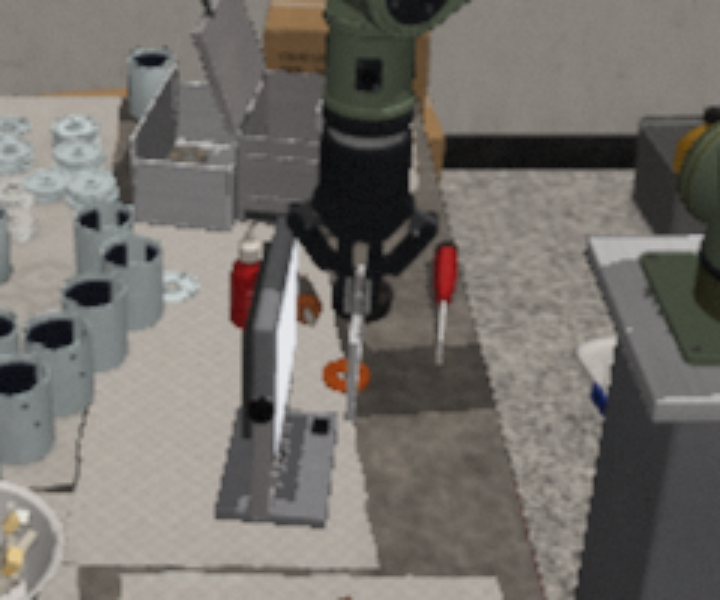

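View pics/wrist9.png

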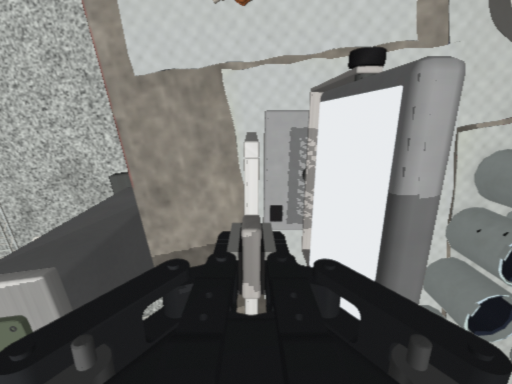

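Run:
```python
from h import *
L=np.radians(-8.15);X=np.array([np.cos(L),np.sin(L),0]);Y=np.array([-X[1],X[0],0]);O=np.array([.525,.259,.15])
for n in ('scene','side','wrist'):
    f=np.load(f'pics/{n}9.npz');d=f['d'];W=wcloud(d,f['p'],f['q']) if n=='wrist' else cloud(n,d)
    Q=np.stack([(W-O)@X,(W-O)@Y,(W-O)@Z],-1);ok=d>0
    m=ok&(abs(Q[...,0]+.06)<.02)&(abs(Q[...,1])<.1)&(Q[...,2]>-.07)&(Q[...,2]<.035)
    P=Q[m];print(n,'strainer',m.sum(),'x med',np.median(P[:,0]),'y',np.percentile(P[:,1],[.5,2,98,99.5]),'z',np.percentile(P[:,2],[.5,2,98]))
    if len(P)>50:
        A=np.c_[P[:,1:],np.ones(len(P))];k=np.linalg.lstsq(A,P[:,0],rcond=None)[0];print('  tilt deg yaw,pitch',np.degrees(k[:2]))
    l=ok&(abs(Q[...,0])<.012)&(abs(Q[...,1])<.13)&(abs(Q[...,2])<.09)&(f['im'].min(2)>190)
    P=Q[l]
    if len(P)>50: print('  face',len(P),'x',np.median(P[:,0]),'y',np.percentile(P[:,1],[.5,99.5]),'z',np.percentile(P[:,2],[.5,99.5]),np.degrees(np.polyfit(P[:,1],P[:,0],1)[0]))
    e=ok&(Q[...,0]>-.01)&(Q[...,0]<.03)&(abs(Q[...,1])<.14)&(abs(Q[...,2])<.09); print('  panel all y',np.percentile(Q[e][:,1],[.2,99.8]),'z',np.percentile(Q[e][:,2],[.2,99.8]))
# initial scene image face with sub edges
f=np.load('pics/scene0.npz');g=(f['im'].min(2)>200).astype(np.uint8);g[:110]=0;g[200:]=0;g[:,:125]=0;g[:,190:]=0
c=max(cv2.findContours(g,0,2)[0],key=cv2.contourArea);ap=cv2.approxPolyDP(c,4,True)[:,0];print(ap)
C=cal('scene');cc=-C['R'].T@C['t']
for u,v in ap:
    r=C['R'].T@np.array([(u-C['cx'])/C['fx'],(v-C['cy'])/C['fy'],1]);t=((O-cc)@X)/(r@X);p=cc+t*r-O;print((p@Y).round(4),p[2].round(4))
```

```text
scene strainer 464 x med -0.06148594216926068 y [-0.06574532 -0.06469329  0.05376853  0.05646319] z [-0.04052767 -0.03909984  0.03218058]
  tilt deg yaw,pitch [0.1004413  0.61156275]
  face 948 x -0.0003541036797492568 y [-0.07922493  0.05700844] z [-0.06251083  0.0645793 ] 0.020756771003605422
  panel all y [-0.10808538  0.09577417] z [-0.08779229  0.0766405 ]
side strainer 105 x med -0.06074942047154605 y [-0.05979871 -0.05608293  0.05917959  0.0601679 ] z [-0.04020038 -0.0397296   0.03234973]
  tilt deg yaw,pitch [1.56938486 0.54255349]
  face 224 x 0.0006136545548197349 y [-0.06518304  0.08344551] z [-0.05433078  0.06622733] 0.20389997772259572
  panel all y [-0.08127526  0.1099667 ] z [-0.08942506  0.07835353]
wrist strainer 91 x med -0.058931408474204035 y [0.05708151 0.05730772 0.05772157 0.05773468] z [-0.03636392 -0.03369606  0.03352514]
  tilt deg yaw,pitch [49.58671276 -0.09745718]
  face 12871 x 0.0009450897152612161 y [-0.05848928  0.08124441] z [-0.06159121  0.06668555] -0.03745572739308314
  panel all y [-0.06374133  0.10750917] z [-0.07383703  0.07750692]
[[138 124]
 [142 162]
 [171 176]
 [169 136]]
0.0738 0.0634
0.0748 -0.0605
-0.0697 -0.0629
-0.0747 0.0619
```

```bash
python3 -m crank '[0,0,0,-0.001,0,0,0, 0,0,0,-0.002,0,0,0, 0,0,0,-0.002,0,0,0, 0,0,0,-0.002,0,0,0, 0,0,0,-0.002,0,0,0]'
python3 - <<'E'
from h import *
o=bot.get_obs();print(o['position'],o['wrist_force'],o['finger_gap'],abs(o['joint_velocities']).max())
im,d=bot.camera('side');cv2.imwrite('pics/d10.png',cv2.resize(im[140:260,150:310,::-1],None,fx=5,fy=5,interpolation=cv2.INTER_CUBIC))
E
```

```text
time_s: 16.15
position: [0.4663, 0.2692, 0.1867]
tcp_rot: [0.463, 0.535, 0.463, -0.534]
wrist_force: [-0.3, -0.0, -1.6]
finger_gap: 0.098
[0.46625648 0.269156   0.18666413] [-0.29084792 -0.02433487 -1.64596555] 0.09784499968907341 0.0017409886323267309
```

View pics/d10.png

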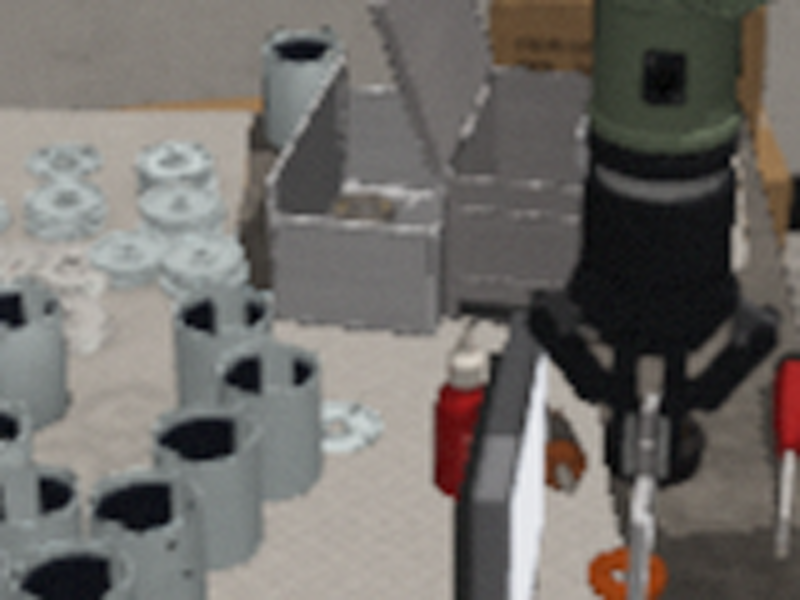

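```bash
python3 -c "
from plant import bot
print(bot.sign_off())"
```

```text
the job is handed in; nothing more can be done
None
```

I swung the tray over by its handle to about 1.84 rad and let go. It stayed open in every later view. I then drew the strainer straight up by its tab and held it at the light, and handed in at about 16 s, still gripping it.

- **Strainer position:** Before the last move I measured about 60 mm from the lit face, upright within about 0.6° and within about 3 mm of centre height. I did not re-measure the strainer after that move; I only read the arm pose and viewed one side picture.
- **Sideways centring:** The cameras disagreed here. The side camera showed it centred, the wrist camera about 2 mm off, and the scene camera about 5 mm off, all to the same side. I shifted it 2 mm the other way.
- **Parallel to the panel:** The scene camera gave about 0.1° of yaw error. The side camera gave 1.6°, from a nearly edge-on view with few points. The wrist camera's value was unusable.
- **Bearings:** Their rings are visible in the pan, but its near wall hides part of the floor, so I did not count all three. None appeared on the tray or in the tank in the views I checked.
- **Other things:** The light was not touched, the bystanders I could see had not moved, and the wrist force stayed below about 12 N in every reading.

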